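# Unlock the bench press and hold its ram down on a tin

### The job

The lid of the round tin in the small bench press must be held down while its glue sets. Turn the press's locking knob clockwise until the bolt is drawn clear from under the palm button, then let go of the knob, push the button down 16 mm (until the dark ring scribed on the ram meets the brass collar), without going more than 5 mm deeper, and hold it there for at least three seconds. Finish while still holding the button down at that depth; leave the other things on the bench where they lie.

Things in the scene. Friction and masses are not known exactly. Their poses are not given: they have to be found in the camera images.
- press: bench press screwed to the bench: grey 150 x 150 mm base plate 14 mm thick, a column, and an L-shaped head whose top is 86 mm above the bench, with a brass guide collar up to 90 mm. Origin on the bench surface exactly under the ram's vertical axis; z up, x to the column (62 mm behind the ram, its cap up to 96 mm high), y to the locking knob (85 mm from the ram). At yaw 0 x points away from the robot. Its position and yaw vary (yaw within 0.4 rad).
- button_top (a point): centre of the flat top of the black round palm button on the ram (42 mm across, 20 mm tall). 136 mm above the bench at rest; sinks straight down with the ram.
- palm_button: the palm button with the ram's sprung rubber foot; its origin lies on the ram axis, level with the bench at rest (136 mm below the button's top), and sinks with the ram.
- ram (a joint): travel of the ram and button downward in m: 0 = up, at rest, 0.024 = bottom stop. Pushing it takes about 2 N at first, then 250 N/m more. At 0.012 its sprung foot meets the tin's lid, which adds 1.6 N and 400 N/m; about 10 N in all at 0.016. A dark ring scribed on the 16 mm ram meets the top of the brass collar at 0.016. While locked, the steel bolt under the button stops it at 0.002. It springs back when released.
- knob (a joint): turn of the locking knob in rad, clockwise seen from above: 0 = locked, 1.57 = end stop, starts between 0 and 0.3. It draws the bolt back 11 mm per rad; the bolt is clear of the button beyond about 1.0. Light friction of 0.04 N m, stays where it is left.
- knob_grip (a point): point on the locking knob's vertical axis at the height to grip, 140 mm above the bench, x = 0, y = +85 mm in the press's frame. The knob is a black upright bar 44 mm long, 14 mm wide, from 123 to 153 mm above the bench; its length runs along the press's x at joint value 0 and turns with the joint. Below it, a 18 mm stem on a dark steel block (34 x 50 mm, top 116 mm above the bench).
- round_tin: round tin, 35 mm across, 12 mm tall, loose in a ring-shaped nest on the base plate under the ram; origin at the centre of its underside, 14 mm above the bench. It is not to be handled.
- knob_bar: the same black bar as a body; its origin lies on the knob's axis, level with the bench, its x along the bar.
- loose_loupe: bystander: black eye loupe, 42 mm across, 35 mm tall, standing to the right of the press; origin at the centre of its underside.
- loose_tweezers: bystander: steel tweezers, 10 x 122 x 9 mm, lying in front of the press; origin at the centre of its underside.
- loose_tin: bystander: small round tin, 28 mm across, 12 mm tall, on the bench left of the press (not the workpiece); origin at the centre of its underside.
- loose_spool: bystander: wooden thread spool, 28 mm across, 30 mm tall, right of the press; origin at the centre of its underside.
- loose_hammer: bystander: small hammer, 38 x 149 x 12 mm, lying right of the press; origin at the centre of its underside.
- loose_gauge: bystander: pocket dial gauge, 70 x 49 x 12 mm, lying on its back left of the press; origin at the centre of its underside.
Mind the look-alikes: they are no part of the job. Of the things that look like the press, the larger one is meant.

How it is judged:
By the outcome, as a careful person would: the job done as asked, in the order asked, and still so for the second after the job is handed in, while the arm keeps its last pose, push and grip.
It also fails if it takes over 48 s, if anything falls off the work surface, if the arm or the gripper's body presses on something with over 40 N, if the wrist force passes 120 N, or if a joint passes its speed limit or range.

### The arm

A 7-joint arm with a two-finger parallel gripper is mounted at the origin on a cart in front of the work surface, level with it; the furniture and walls round the work are solid. World frame = base frame: x ahead of the robot, y to its left, z up, the work surface at z = 0. Lengths are in mm, angles in rad, forces in N, time in s.
With the tool pointing down it reaches from about 425 to 1025 mm from the base axis. Payload 3.6 kg.
Tool frame: the origin (TCP) lies between the finger pads; the fingertips stand 14 mm ahead of it and the grasp point (between the pads) lies 5 mm behind it; z points along the fingers, y is the direction in which the jaws open and shut (so a half turn about z gives the same grasp; the last joint's range is limited). The gripper opens to 85 mm and grips with 20 to 120 N. Pads are 22 mm wide; open, the fingers measure 114 mm over their backs; the gripper's body (76 mm by 85 mm) begins 54 mm behind the grasp point. The pads swing forward as they close: fully open they stand 13 mm farther back than shut.
Start: joints at [1.232, 0.591, 0.048, 1.609, -0.033, 0.943, -0.034], TCP at [176.418, -703.212, 245.302] pointing down, gripper open.
Joint ranges: [-2.69, 2.69], [-0.47, 2.24], [-1.27, 1.36], [0.19, 2.51], [-1.53, 4.68], [0.08, 2.07], [-3.09, 3.09]. Speed limits (rad/s): [2.57, 2.57, 3.14, 3.14, 3.14, 3.14, 3.14].

### API

Orientations are given as a unit quaternion [x, y, z, w].
In Python, from plant import * gives the robot as it stands.
- The arm moves only by the tool move_arm, never from a script. Its argument "motion" is a list that holds one entry, the list of rows, each a list of 6 numbers: the shift along the world's x, y, z in mm, then the turn, a rotation vector about the world's x, y, z in degrees. A call has 1 to 20 rows; each row is the pose to reach, as a shift and turn from the pose commanded when the call began; what a row does not reach only later rows make up. A row lasts 1/10 s, in which the tool goes at most 50 mm and 8.59 degrees, less where a joint would pass 70% of its speed; a pose out of reach is approached as far as the arm can. A call with a gripper value outside its range is refused whole. "fingers" is the opening, from 0 (shut) to 1 (fully open), set as the call begins (left out, the last holds). The fingers move at their own pace and stop on an object; "grip_force" is the grip in N (left out, the last holds). Time passes only in rows, so rows that repeat a pose let the fingers close. It gives the time, the measured TCP pose, the force and the opening at its end, in the units of the state.
- sense(): the state, without advancing time (a new reading comes with each control period).
- get_image(name): name is "scene" or "side" or "wrist"; returns a dict with "img" (480x640x3 uint8, red, green, blue), "fov_y" (degrees; the focal length in pixels is half the picture's height over the tangent of half this angle, whatever the lens; pixels are square), "cx", "cy" (the principal point, pixels), "R" (3x3) and "t" (3): a world point X has camera coordinates R X + t. Camera axes: x right, y down, z forward; pixel columns grow to the right and rows downward; lengths in mm; the calibration is good to about 2 mm. A picture is of the moment at which its call begins. There is no depth.
- hand_in(): hands the job in, once; it reports no verdict.
The state is a dict: "time": time; "qpos": joint angles; "qvel": joint speeds; "joint_torque": joint torques, N m; "tool_pos": TCP position; "ee_rot": TCP orientation; "contact_force": force on the tool from outside, world axes, zero at the start; "torque": the same for the moment, N m; "width": finger opening in mm.
Only numpy, scipy, OpenCV 4.12 (cv2) and the standard library are available. Lean on these libraries where they do the work, as an engineer would, in place of code of your own. Each camera call takes 0.05 s, during which the arm holds its last target.

## Working session

There is one attempt and no reset: what is moved stays moved. The work goes in short steps, Python scripts to look and compute and a tool call to move; the robot and the scene stay as the last step left them, time stands still between calls to the robot, and variables do not carry over. Pictures are saved under pics/ and viewed, and the job is handed in when it is done.

Besides the shell and the picture viewer there is one more tool, called after ">>>" as name(argument=value, ...), one argument or row to a line, values as JSON. move_arm: Moves the arm, as the interface text tells. Its arguments: {"type":"object","properties":{"motion":{"type":"array","items":{"type":"array","items":{"type":"array","items":{"type":"number"}}}},"fingers":{"type":"number"},"grip_force":{"type":"number"}},"required":["motion"]}

```bash
mkdir -p pics
cat > h.py <<'E'
from plant import *
import numpy as np, cv2
def save(n,fn):
    d=get_image(n); cv2.imwrite('pics/'+fn,cv2.cvtColor(d['img'],cv2.COLOR_RGB2BGR)); return d
def f(d): return 240/np.tan(np.radians(d['fov_y'])/2)
def proj(d,X):
    c=np.asarray(d['R'])@np.asarray(X,float)+np.asarray(d['t']); return f(d)*c[0]/c[2]+d['cx'],f(d)*c[1]/c[2]+d['cy']
def ray(d,u,v):
    R=np.asarray(d['R']);o=-R.T@np.asarray(d['t']);r=R.T@np.array([(u-d['cx'])/f(d),(v-d['cy'])/f(d),1]);return o,r
def onz(d,u,v,z):
    o,r=ray(d,u,v);return o+r*(z-o[2])/r[2]
E
python3 - <<'E'
from h import *
import pickle
s=sense();print({k:np.round(v,3) for k,v in s.items()})
for n in("scene","side","wrist"):
    d=save(n,n+'0.png');pickle.dump(d,open(n+'0.pkl','wb'))
    print(n,d['fov_y'],-np.asarray(d['R']).T@d['t'],{k:type(v) for k,v in d.items()})
E
```

```text
{'time': np.float64(0.0), 'qpos': array([ 1.231,  0.592,  0.048,  1.61 , -0.033,  0.943, -0.034]), 'qvel': array([ 0.   ,  0.002, -0.   , -0.   ,  0.001,  0.001,  0.   ]), 'joint_torque': array([ 0.0000e+00, -5.4870e+01,  1.5470e+00, -1.9813e+01,  9.0000e-03,
        9.0000e-03,  0.0000e+00]), 'tool_pos': array([ 176.264, -702.422,  244.137]), 'ee_rot': array([ 0.992,  0.123, -0.   , -0.001]), 'contact_force': array([0.072, 0.211, 0.4  ]), 'torque': array([0.002, 0.049, 0.028]), 'width': np.float64(85.353)}
scene 57.57547440551016 [ 155.69929779 -519.97384579  755.377254  ] {'img': <class 'numpy.ndarray'>, 'fov_y': <class 'float'>, 'cx': <class 'float'>, 'cy': <class 'float'>, 'R': <class 'numpy.ndarray'>, 't': <class 'numpy.ndarray'>}
side 55.25054550681037 [178.68981315 529.41379385 670.95573605] {'img': <class 'numpy.ndarray'>, 'fov_y': <class 'float'>, 'cx': <class 'float'>, 'cy': <class 'float'>, 'R': <class 'numpy.ndarray'>, 't': <class 'numpy.ndarray'>}
wrist 64.21339930266254 [ 257.74903934 -681.84326412  373.14466504] {'img': <class 'numpy.ndarray'>, 'fov_y': <class 'float'>, 'cx': <class 'float'>, 'cy': <class 'float'>, 'R': <class 'numpy.ndarray'>, 't': <class 'numpy.ndarray'>}
```

View pics/scene0.png

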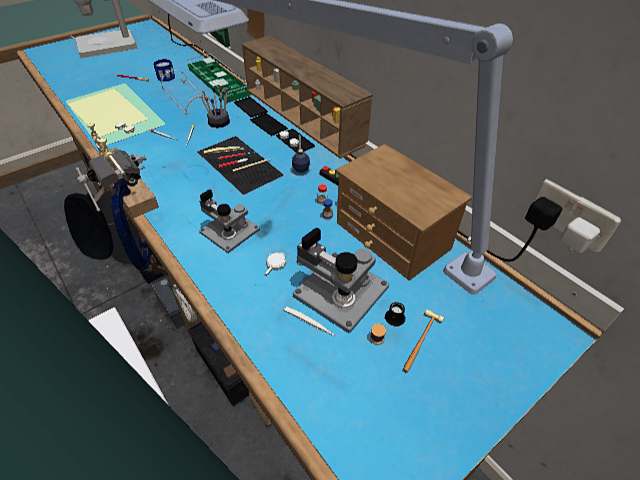

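View pics/side0.png

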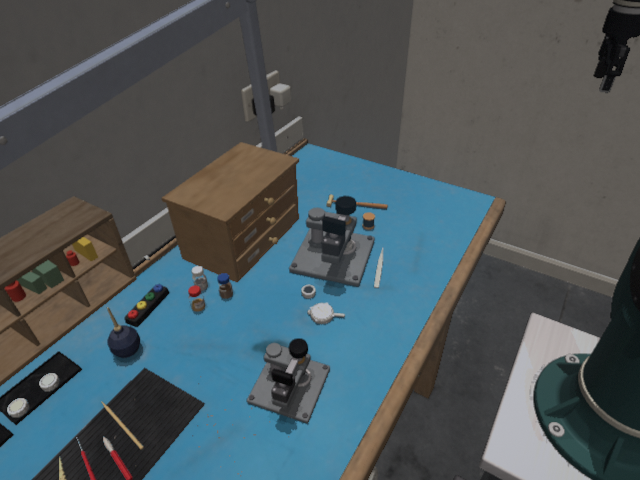

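Two presses are visible. One is at scene (342,280) / side (333,240), the other at scene (230,222) / side (290,375). The first has the larger base and has the loupe, spool and hammer beside it, so it fits. I'll confirm that in an enlarged crop.

Run:
```python
import cv2,numpy as np
a=cv2.imread('pics/scene0.png')[180:340,185:405];b=cv2.imread('pics/side0.png')[180:300,260:410]
a=cv2.resize(a,(800,580),interpolation=cv2.INTER_CUBIC);b=cv2.resize(b,(750,600),interpolation=cv2.INTER_CUBIC)
cv2.imwrite('pics/c1.png',a);cv2.imwrite('pics/c2.png',b)
```

```text
(no output)
```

View pics/c1.png

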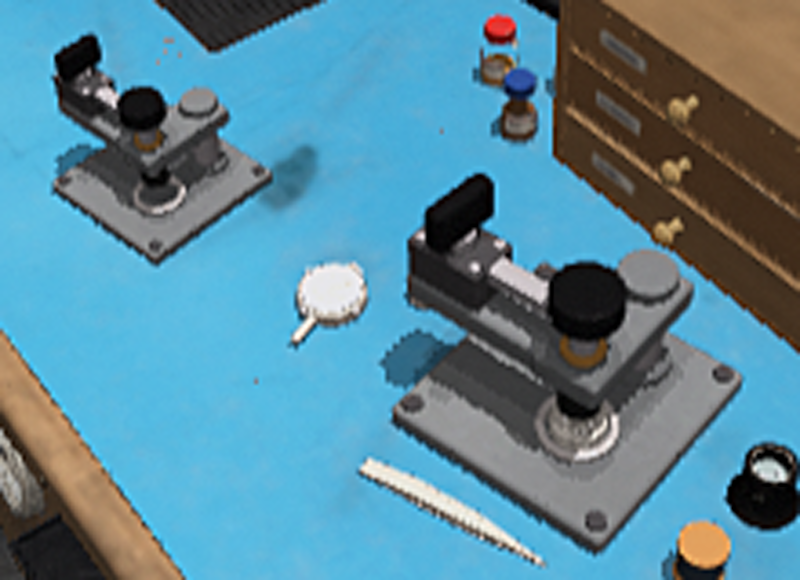

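View pics/c2.png

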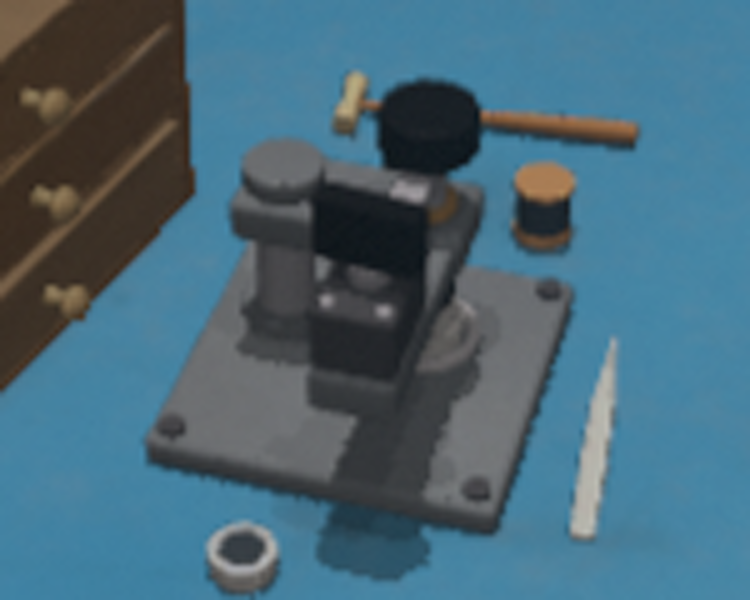

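The larger press is confirmed: button at scene (347,262), knob bar at scene (311,240), base corners at scene (293,294), (350,329) and (389,283). First a rough position, then a closer look from the wrist camera.

Run:
```python
from h import *
import pickle
S=pickle.load(open('scene0.pkl','rb'));D=pickle.load(open('side0.pkl','rb'));W=pickle.load(open('wrist0.pkl','rb'))
sc=lambda u,v:(185+u/3.636,180+v/3.625)
sd=lambda u,v:(260+u/5,180+v/5)
print('btn',onz(S,*sc(588,285),136),onz(D,*sd(430,105),136))
print('cap',onz(S,*sc(650,272),96),onz(D,*sd(284,163),96))
for p in((393,415),(600,545),(742,378)):print('corner sc',onz(S,*sc(*p),14))
for p in((150,447),(495,520),(573,290)):print('corner sd',onz(D,*sd(*p),14))
print('knob top sc',[onz(S,*sc(*p),153) for p in((428,210),(490,178))], 'sd',[onz(D,*sd(*p),153) for p in((318,185),(425,210))])
print(np.asarray(W['R']))
```

```text
btn [ 535.28143906 -126.30869695  136.        ] [ 532.99151605 -129.91043917  136.        ]
cap [ 593.33063878 -114.66810754   96.        ] [ 591.83433046 -112.45645827   96.        ]
corner sc [456.02324024 -55.87266385  14.        ]
corner sc [ 493.4953784  -194.60813846   14.        ]
corner sc [ 634.15361777 -159.69667925   14.        ]
corner sd [596.03862974 -11.51236034  14.        ]
corner sd [454.74894998 -46.87861283  14.        ]
corner sd [ 490.92047378 -189.28304596   14.        ]
knob top sc [array([492.52308083, -45.41256201, 153.        ]), array([533.18400079, -46.56210155, 153.        ])] sd [array([532.85723436, -43.68862506, 153.        ]), array([491.40045473, -50.60293686, 153.        ])]
[[ 0.24443558 -0.96966183 -0.00268074]
 [-0.9174016  -0.23215526  0.32323095]
 [-0.31404706 -0.07654983 -0.94631631]]
```

View pics/wrist0.png

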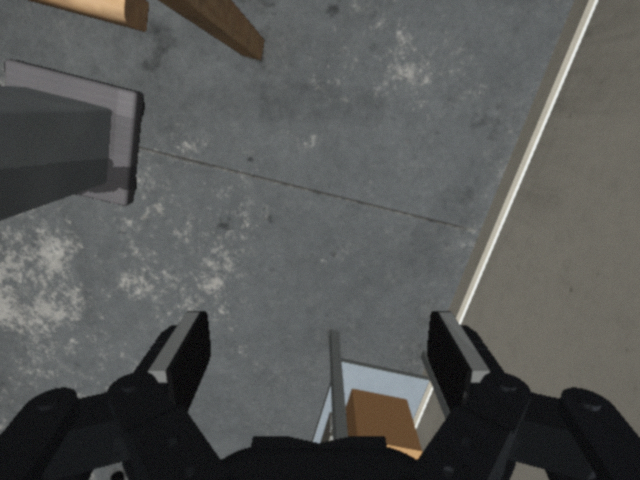

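>>> move_arm(
  motion=[
    [[25,40,12,0,0,-1],[50,80,24,0,0,-2],[75,120,36,0,0,-3],[100,160,48,0,0,-4],[125,200,60,0,0,-5],[150,240,72,0,0,-6],[175,280,84,0,0,-7],[191,321,84,0,0,-8],[207,362,84,0,0,-9],[223,403,84,0,0,-10],[239,444,84,0,0,-10],[255,485,84,0,0,-10],[271,526,84,0,0,-10],[287,567,84,0,0,-10],[303,608,84,0,0,-10],[303,608,84,0,0,-10],[303,608,84,0,0,-10],[303,608,84,0,0,-10],[303,608,84,0,0,-10]],
  ],
)

```text
time: 2.05
tool_pos: [478.7, -96.9, 329.1]
ee_rot: [0.999, 0.034, -0.0, 0.0]
contact_force: [-0.1, -0.4, -0.8]
width: 85.4
```

Run:
```python
from h import *
import pickle
d=save('wrist','w1.png');pickle.dump(d,open('w1.pkl','wb'))
s=sense();print({k:np.round(s[k],3) for k in('time','qpos','tool_pos','ee_rot','contact_force')})
```

```text
{'time': np.float64(2.1), 'qpos': array([ 0.248,  0.196, -0.166,  2.03 ,  0.041,  0.92 , -1.442]), 'tool_pos': array([478.789, -96.875, 329.187]), 'ee_rot': array([ 0.999,  0.034, -0.   ,  0.   ]), 'contact_force': array([0.297, 0.34 , 0.307])}
```

View pics/w1.png

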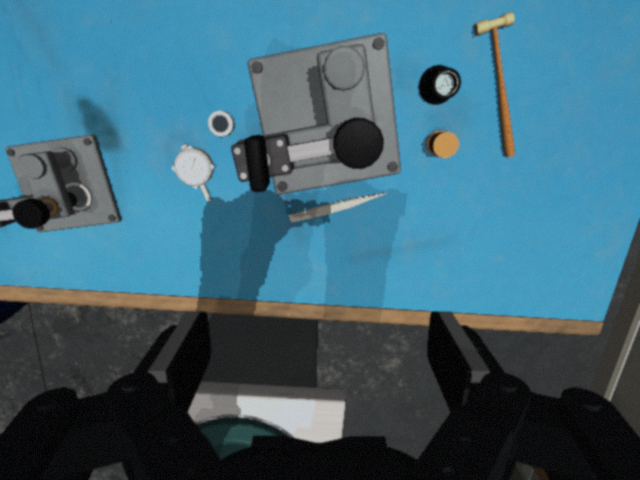

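The press is seen from above: button at (358,143), knob bar at (258,163), column cap at (344,67). I'll measure them with dark masks.

Run:
```python
from h import *
import pickle
d=pickle.load(open('w1.pkl','rb'));im=d['img'];g=im.max(2)
m=(g<32).astype(np.uint8)
n,l,st,c=cv2.connectedComponentsWithStats(m)
for i in range(1,n):
    if st[i,4]>200: print(i,st[i],c[i].round(1))
crop=cv2.resize(im[110:200,220:400],(800,400),interpolation=cv2.INTER_CUBIC)
cv2.imwrite('pics/w1c.png',crop[:,:,::-1])
cr=cv2.resize(m[110:200,220:400]*255,(800,400),interpolation=cv2.INTER_NEAREST);cv2.imwrite('pics/w1m.png',cr)
```

```text
1 [420  66  28  37 559] [430.8  85.4]
4 [ 334  119   49   49 1128] [356.1 149.2]
12 [ 243  136   27   55 1015] [256.9 162.5]
38 [ 14 199  36  28 795] [ 31.4 212.6]
42 [  0 302  27  22 328] [  8.9 309.4]
43 [    0   312   640   168 48558] [318.9 429.6]
```

View pics/w1c.png

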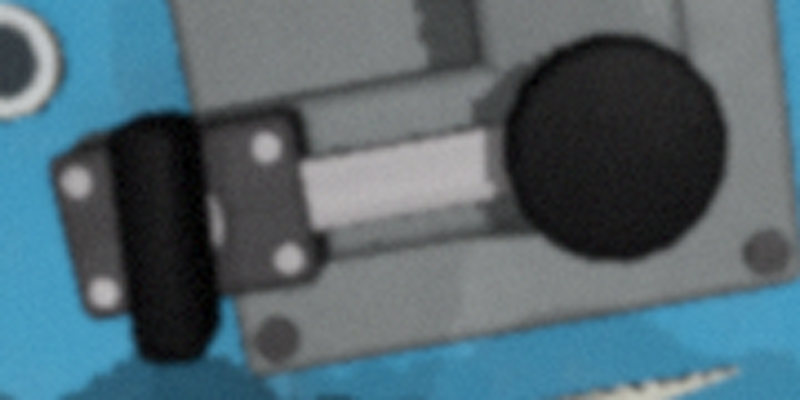

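View pics/w1m.png

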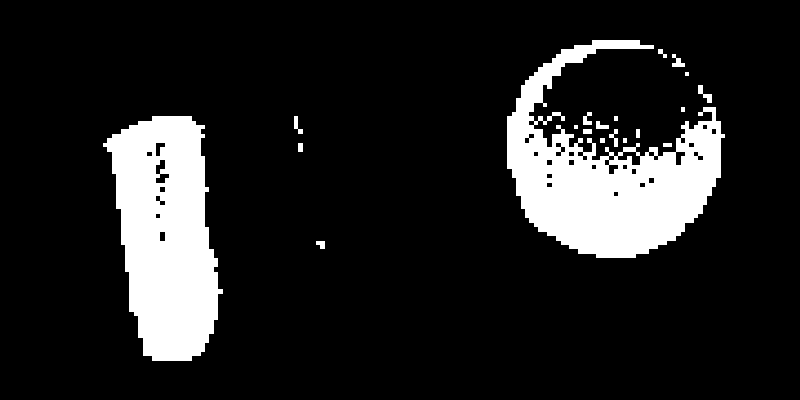

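Run:
```python
from h import *
import pickle
d=pickle.load(open('w1.pkl','rb'))
F=lambda p,z:onz(d,220+p[0]/4.444-.4,110+p[1]/4.444-.4,z)[:2]
P=[F(p,117) for p in((76,182),(104,293),(266,148),(290,258))]
ax=np.mean(P,0);print('knob axis',ax)
v=(P[0]+P[1]-P[2]-P[3]);w=P[0]+P[2]-P[1]-P[3]
print('yaw',np.arctan2(-v[0],v[1]),np.arctan2(w[1],w[0]))
g=d['img'].max(2);m=(g<60).astype(np.uint8);n,l=cv2.connectedComponents(m)
lab=l[163,258];
mb=(l==l[143,358]).astype(np.uint8)
c=max(cv2.findContours(mb,0,1)[0],key=cv2.contourArea);print(cv2.minEnclosingCircle(c),cv2.contourArea(c))
(u,vv),r=cv2.minEnclosingCircle(c)
print('btn z136,130',onz(d,u,vv,136)[:2],onz(d,u,vv,130)[:2])
print('cap',onz(d,344.5,67,96)[:2])
# base corners holes
for p in((257,67),(379,43),(282,187),(393,168)):print(onz(d,*p,15)[:2])
m=(g<32).astype(np.uint8);n,l=cv2.connectedComponents(m)
c=max(cv2.findContours((l==l[163,256]).astype(np.uint8),0,1)[0],key=cv2.contourArea);R=cv2.minAreaRect(c)
bx=cv2.boxPoints(R);print(R,bx)
q=[onz(d,*p,150)[:2] for p in bx];print(np.round(q,1))
```

```text
knob axis [514.34658926 -43.03201525]
yaw 0.24715777405332542 0.2560849920169821
((354.3636474609375, 144.0454559326172), 28.8673095703125) 1961.0
btn z136,130 [ 534.73968664 -121.98776012] [ 534.22180144 -122.57336174]
cap [ 595.71713111 -110.85704863]
[596.72061096 -22.62553337]
[ 628.51912689 -149.21527962]
[469.5097061  -54.06474764]
[ 500.52636844 -180.9299641 ]
((319.5, 228.99996948242188), (457.99993896484375, 638.9998779296875), 90.0) [[6.1035156e-05 0.0000000e+00]
 [6.3899994e+02 0.0000000e+00]
 [6.3899994e+02 4.5799994e+02]
 [6.1035156e-05 4.5799994e+02]]
[[ 617.1  137.5]
 [ 648.1 -310.2]
 [ 233.  -454.3]
 [ 186.1  222.3]]
```

Run:
```python
from h import *
import pickle
d=pickle.load(open('w1.pkl','rb'))
F=lambda p,z:onz(d,220+p[0]/4.444-.4,110+p[1]/4.444-.4,z)[:2]
for z in(136,130):print('btn',z,F((615,147),z))
for a,b,z in(((114,180),(138,340),153),((204,140),(214,250),128)):
    q=F(a,z)-F(b,z);print('bar',np.arctan2(q[1],q[0]),F(a,z),F(b,z))
ends=F((155,115),153),F((172,360),125);print(ends)
y=.25;B=F((615,147),133);print('axis from btn',B+85*np.array([-np.sin(y),np.cos(y)]))
```

```text
btn 136 [ 536.03564496 -124.84719719]
btn 130 [ 535.54191063 -125.48608594]
bar 0.15971953781548448 [525.70576306 -35.6431295 ] [497.47073123 -40.19155898]
bar 0.11754319788280805 [531.29459708 -48.0602834 ] [510.74259298 -50.48721916]
(array([537.30917876, -42.6767852 ]), array([487.9357098 , -42.35941209]))
axis from btn [514.75944126 -42.80908572]
```

>>> move_arm(
  motion=[
    [[12,18,-35,0,0,1],[24,36,-70,0,0,2],[35,53,-105,0,0,3],[35,53,-130,0,0,3],[35,53,-145,0,0,3],[35,53,-145,0,0,3],[35,53,-145,0,0,3],[35,53,-145,0,0,3]],
  ],
  fingers=0.6,
)

```text
time: 2.9
tool_pos: [515.2, -42.9, 185.4]
ee_rot: [0.998, 0.061, 0.001, 0.0]
contact_force: [-0.4, 0.8, -0.2]
width: 51.4
```

Run:
```python
from h import *
import pickle
d=save('wrist','w2.png');pickle.dump(d,open('w2.pkl','wb'))
s=sense();print({k:np.round(s[k],3) for k in('time','qpos','tool_pos','ee_rot','contact_force','width')})
print(proj(d,[514,-44,153]))
```

```text
{'time': np.float64(2.95), 'qpos': array([ 0.131,  0.423, -0.177,  2.121,  0.128,  0.605, -1.584]), 'tool_pos': array([515.238, -42.718, 185.502]), 'ee_rot': array([0.998, 0.061, 0.001, 0.   ]), 'contact_force': array([ 0.965, -0.233, -0.014]), 'width': np.float64(51.086)}
(np.float64(321.7937799810143), np.float64(297.4776074484885))
```

View pics/w2.png

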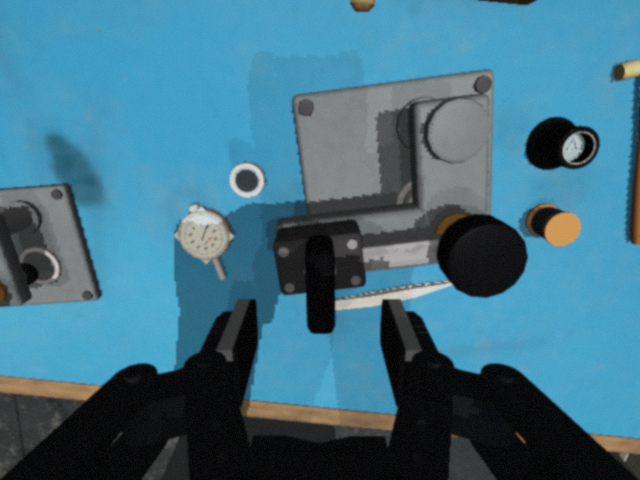

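Run:
```python
from h import *
import pickle
d=pickle.load(open('w2.pkl','rb'))
q=[onz(d,*p,117)[:2] for p in((287,244),(352,244),(290,288),(359,283))];print(np.mean(q,0))
print('bar top far/near end',onz(d,320,240,153),onz(d,320,331,153))
cv2.imwrite('pics/w2c.png',cv2.resize(d['img'][200:345,250:540],(800,400),interpolation=2)[:,:,::-1])
```

```text
[515.26245064 -44.25197355]
bar top far/near end [542.36326168 -39.5926988  153.        ] [495.83104644 -45.42551311 153.        ]
```

View pics/w2c.png

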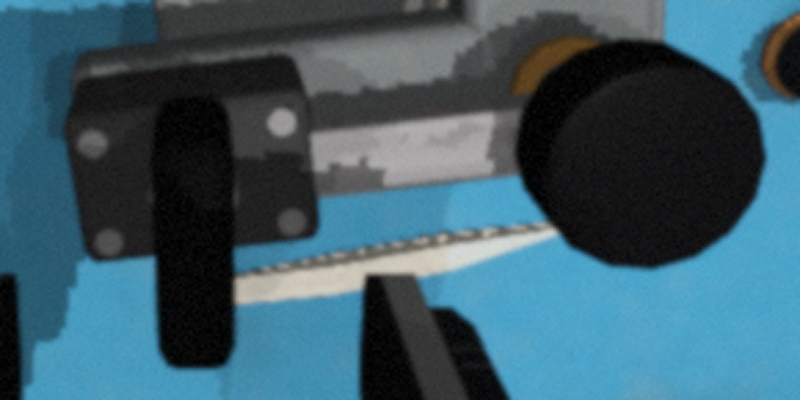

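>>> move_arm(
  motion=[
    [[0,-1,-20,0,0,0],[0,-1,-40,0,0,0],[0,-1,-46,0,0,0],[0,-1,-46,0,0,0],[0,-1,-46,0,0,0]],
  ],
)

```text
time: 3.45
tool_pos: [515.1, -43.3, 139.2]
ee_rot: [0.998, 0.062, 0.001, 0.0]
contact_force: [0.8, 0.0, -0.7]
width: 50.9
```

>>> move_arm(
  motion=[
    [[0,0,0,0,0,0],[0,0,0,0,0,0],[0,0,0,0,0,0],[0,0,0,0,0,0],[0,0,0,0,0,0],[0,0,0,0,0,0]],
  ],
  fingers=0,
  grip_force=25,
)

```text
time: 4.05
tool_pos: [514.9, -43.6, 139.0]
ee_rot: [0.998, 0.062, 0.0, 0.0]
contact_force: [-1.6, -0.4, 6.5]
width: 13.7
```

Run:
```python
from h import *
import pickle
d=pickle.load(open('w2.pkl','rb'));print('btn',onz(d,488.2,257.3,136))
d=save('wrist','w3.png')
s=sense();print({k:np.round(s[k],3) for k in('time','qpos','tool_pos','ee_rot','contact_force','torque','width')})
```

```text
btn [ 537.75282568 -125.32433165  136.        ]
{'time': np.float64(4.1), 'qpos': array([ 0.114,  0.497, -0.156,  2.152,  0.156,  0.501, -1.607]), 'tool_pos': array([514.857, -43.608, 139.014]), 'ee_rot': array([0.998, 0.062, 0.   , 0.   ]), 'contact_force': array([-0.474, -1.318,  5.379]), 'torque': array([-0.259,  0.181, -0.014]), 'width': np.float64(13.733)}
```

View pics/w3.png

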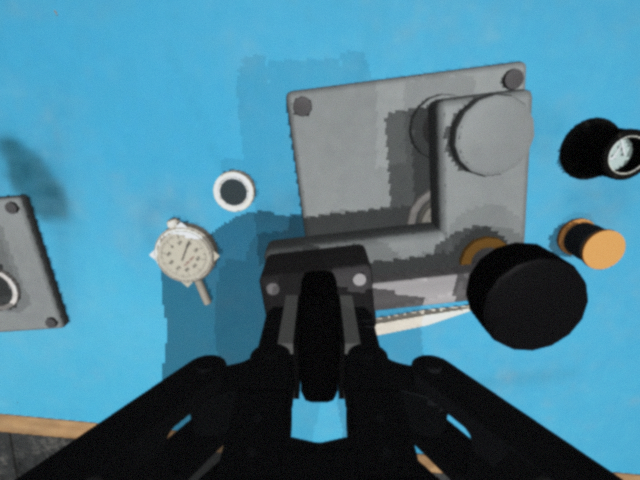

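The bar is gripped at 13.7 mm width with the jaws straddling it. Now I turn it clockwise.

>>> move_arm(
  motion=[
    [[0,0,0,0,0,-6],[0,0,0,0,0,-12],[0,0,0,0,0,-18],[0,0,0,0,0,-24],[0,0,0,0,0,-30],[0,0,0,0,0,-36],[0,0,0,0,0,-42],[0,0,0,0,0,-48],[0,0,0,0,0,-54],[0,0,0,0,0,-60],[0,0,0,0,0,-66],[0,0,0,0,0,-70],[0,0,0,0,0,-70],[0,0,0,0,0,-70]],
  ],
)

```text
time: 5.5
tool_pos: [514.4, -44.5, 139.0]
ee_rot: [0.853, -0.522, 0.001, 0.0]
contact_force: [-1.6, -2.4, 6.7]
width: 13.8
```

Run:
```python
from h import *
d=save('wrist','w4.png');e=save('scene','s4.png')
s=sense();print({k:np.round(s[k],3) for k in('time','qpos','tool_pos','ee_rot','contact_force','torque','width')})
cv2.imwrite('pics/s4c.png',cv2.resize(e['img'][190:340,250:410],(640,600),interpolation=2)[:,:,::-1])
```

```text
{'time': np.float64(5.6), 'qpos': array([-0.143,  0.502,  0.189,  2.164, -0.191,  0.49 , -2.479]), 'tool_pos': array([514.377, -44.535, 139.01 ]), 'ee_rot': array([ 0.853, -0.522,  0.   ,  0.   ]), 'contact_force': array([-1.573, -2.749,  6.887]), 'torque': array([-0.575,  0.333, -0.052]), 'width': np.float64(13.345)}
```

View pics/w4.png

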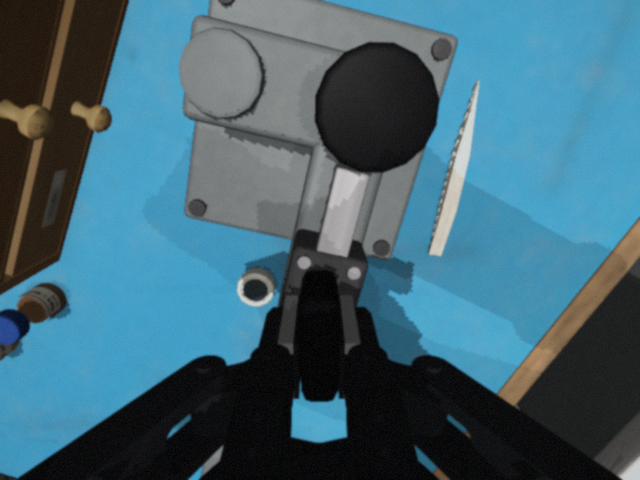

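View pics/s4c.png

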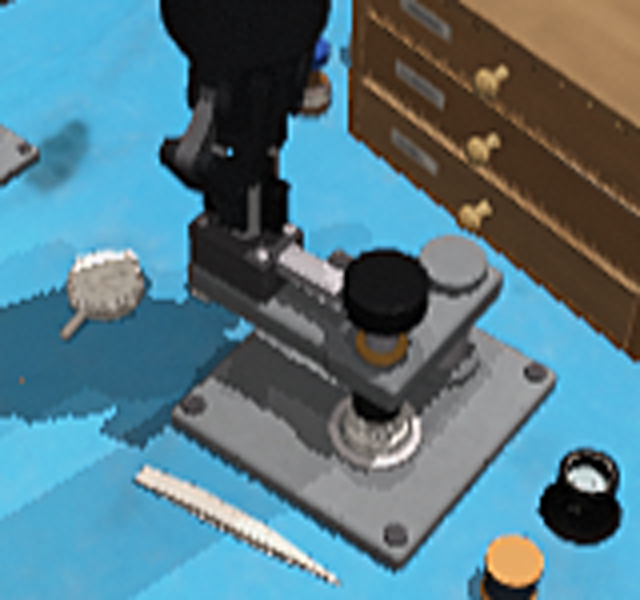

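The knob has turned to about 1.35 rad (tool yaw −1.10 against press yaw 0.25), with the bar still square in the jaws. Release and rise.

>>> move_arm(
  motion=[
    [[0,0,0,0,0,0],[0,0,0,0,0,0],[0,0,0,0,0,0],[0,0,0,0,0,0],[0,0,0,0,0,0],[0,0,20,0,0,0],[0,0,45,0,0,0],[0,0,70,0,0,0],[0,0,70,0,0,0],[0,0,70,0,0,0]],
  ],
  fingers=0.5,
)

```text
time: 6.6
tool_pos: [514.5, -43.1, 208.5]
ee_rot: [0.853, -0.522, 0.0, -0.0]
contact_force: [0.2, -0.2, 0.1]
width: 42.7
```

Run:
```python
from h import *
import pickle
d=save('wrist','w5.png');pickle.dump(d,open('w5.pkl','wb'))
s=sense();print({k:np.round(s[k],3) for k in('time','qpos','tool_pos','ee_rot','contact_force','torque','width')})
```

```text
{'time': np.float64(6.65), 'qpos': array([-0.185,  0.392,  0.234,  2.117, -0.148,  0.648, -2.518]), 'tool_pos': array([513.894, -42.986, 207.809]), 'ee_rot': array([ 0.853, -0.522, -0.   ,  0.   ]), 'contact_force': array([-0.21 ,  0.249,  0.993]), 'torque': array([-0.014,  0.051, -0.033]), 'width': np.float64(42.672)}
```

View pics/w5.png

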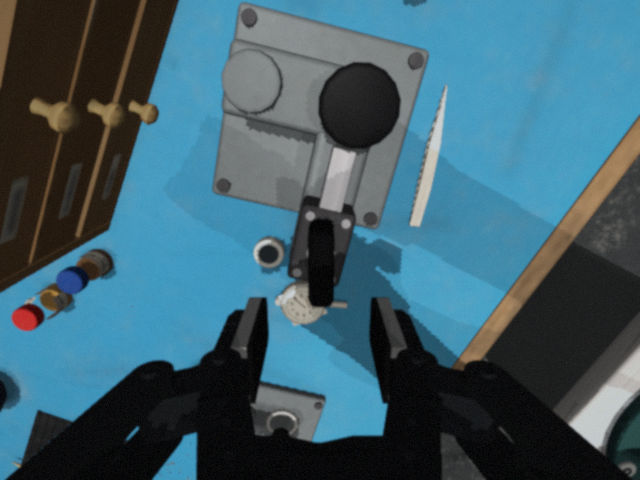

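Run:
```python
from h import *
import pickle
d=pickle.load(open('w5.pkl','rb'));g=d['img'].max(2)
m=(g<55).astype(np.uint8);n,l=cv2.connectedComponents(m);mb=cv2.morphologyEx((l==l[105,359]).astype(np.uint8),cv2.MORPH_OPEN,np.ones((21,21)))
c=max(cv2.findContours(mb,0,1)[0],key=cv2.contourArea);(u,v),r=cv2.minEnclosingCircle(c);print(u,v,r,onz(d,u,v,136)[:2],onz(d,u,v,131)[:2])
```

```text
358.6538391113281 106.19230651855469 43.96165466308594 [ 535.32302712 -125.40322885] [ 534.88270909 -125.6259243 ]
```

>>> move_arm(
  motion=[
    [[7,-27,0,0,0,0],[14,-54,0,0,0,0],[22,-83,0,0,0,0],[22,-83,-15,0,0,0],[22,-83,-30,0,0,0],[22,-83,-30,0,0,0],[22,-83,-30,0,0,0]],
  ],
  fingers=0,
  grip_force=60,
)

```text
time: 7.35
tool_pos: [535.6, -126.0, 177.2]
ee_rot: [0.853, -0.522, -0.001, 0.001]
contact_force: [0.4, -0.4, 0.3]
width: 0.3
```

Run:
```python
from h import *
import pickle
d=save('wrist','w6.png');e=save('scene','s6.png');f2=save('side','d6.png')
s=sense();print({k:np.round(s[k],3) for k in('time','qpos','tool_pos','ee_rot','contact_force','torque','width')})
cv2.imwrite('pics/s6c.png',np.hstack([cv2.resize(x,(400,450),interpolation=2)[:,:,::-1] for x in (e['img'][190:340,270:403],f2['img'][150:300,270:403])]))
```

```text
{'time': np.float64(7.5), 'qpos': array([-0.016,  0.475,  0.221,  2.065, -0.174,  0.619, -2.344]), 'tool_pos': array([ 536.738, -126.048,  178.663]), 'ee_rot': array([ 0.853, -0.522,  0.   , -0.   ]), 'contact_force': array([ 0.117, -0.041, -0.019]), 'torque': array([ 0.027, -0.036, -0.001]), 'width': np.float64(0.024)}
```

View pics/w6.png

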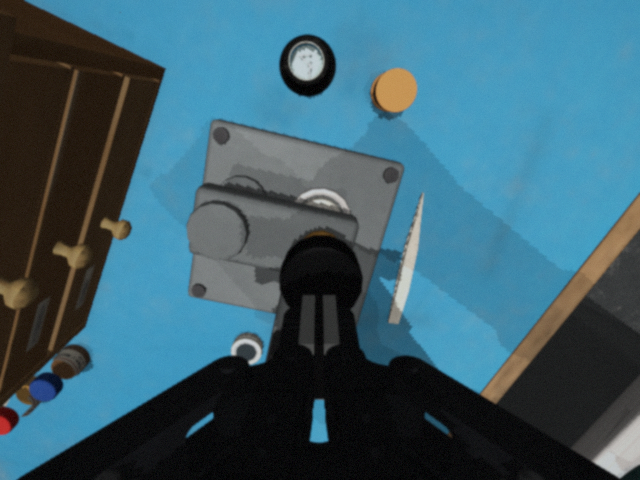

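View pics/s6c.png

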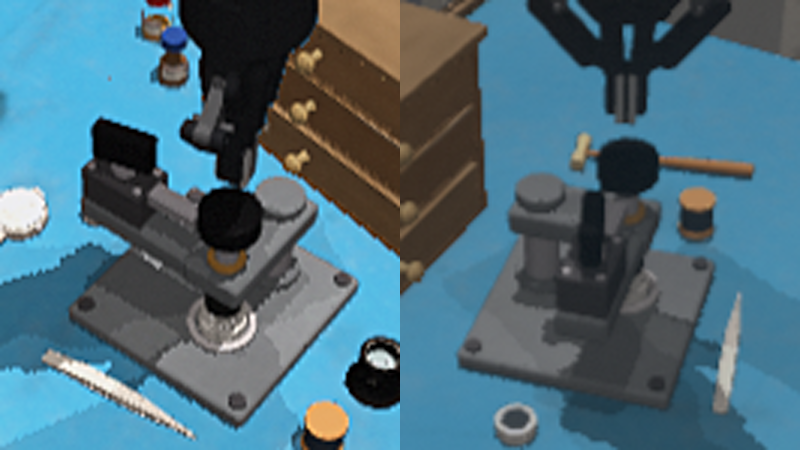

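The shut fingertips are over the button, and the bar is seen turned and free. Now I come down slowly to find contact.

>>> move_arm(
  motion=[
    [[0,0,-12,0,0,0],[0,0,-22,0,0,0],[0,0,-22,0,0,0],[0,0,-22,0,0,0]],
  ],
)

```text
time: 7.9
tool_pos: [536.0, -126.1, 155.7]
ee_rot: [0.853, -0.522, -0.001, 0.0]
contact_force: [-0.7, 0.7, 0.2]
width: 0.1
```

>>> move_arm(
  motion=[
    [[0,0,-2,0,0,0],[0,0,-4,0,0,0],[0,0,-4,0,0,0],[0,0,-4,0,0,0]],
  ],
)

```text
time: 8.3
tool_pos: [536.5, -126.2, 152.4]
ee_rot: [0.853, -0.522, 0.0, -0.0]
contact_force: [0.9, -0.4, -0.0]
width: 0.1
```

>>> move_arm(
  motion=[
    [[0,0,-2,0,0,0],[0,0,-4,0,0,0],[0,0,-4,0,0,0],[0,0,-4,0,0,0]],
  ],
)

```text
time: 8.7
tool_pos: [536.7, -126.3, 148.5]
ee_rot: [0.853, -0.522, 0.0, -0.0]
contact_force: [0.4, -0.1, 2.2]
width: 0.1
```

>>> move_arm(
  motion=[
    [[0,0,-2,0,0,0],[0,0,-4,0,0,0],[0,0,-4,0,0,0],[0,0,-4,0,0,0]],
  ],
)

```text
time: 9.1
tool_pos: [536.7, -126.3, 144.4]
ee_rot: [0.853, -0.522, 0.0, -0.0]
contact_force: [1.1, -0.2, 4.1]
width: -0.3
```

Contact came at z≈150, and the button is past 2 mm with a soft force, so the bolt is clear. Going deeper.

>>> move_arm(
  motion=[
    [[0,0,-2,0,0,0],[0,0,-4,0,0,0],[0,0,-6,0,0,0],[0,0,-8,0,0,0],[0,0,-8,0,0,0],[0,0,-8,0,0,0]],
  ],
)

```text
time: 9.7
tool_pos: [536.7, -126.3, 136.7]
ee_rot: [0.853, -0.522, 0.0, -0.0]
contact_force: [-0.4, 1.1, 7.1]
width: -0.1
```

>>> move_arm(
  motion=[
    [[0,0,-1,0,0,0],[0,0,-2,0,0,0],[0,0,-3,0,0,0],[0,0,-4,0,0,0],[0,0,-4,0,0,0],[0,0,-4,0,0,0]],
  ],
)

```text
time: 10.3
tool_pos: [536.7, -126.3, 133.0]
ee_rot: [0.853, -0.522, 0.0, -0.0]
contact_force: [-1.0, 0.9, 10.0]
width: -0.4
```

Run:
```python
from h import *
Z=[];F=[]
import pickle
e=save('scene','s7.png');f2=save('side','d7.png');w=save('wrist','w7.png')
for i in range(3):
    s=sense();print(np.round(s['time'],2),np.round(s['tool_pos'],2),np.round(s['contact_force'],2))
cv2.imwrite('pics/s7c.png',np.hstack([cv2.resize(x,(400,450),interpolation=2)[:,:,::-1] for x in (e['img'][220:310,305:385],f2['img'][170:260,305:385])]))
```

```text
10.45 [ 536.71 -126.3   133.03] [-1.56  0.15  9.81]
10.45 [ 536.71 -126.3   133.03] [-1.56  0.15  9.81]
10.45 [ 536.71 -126.3   133.03] [-1.56  0.15  9.81]
```

View pics/s7c.png

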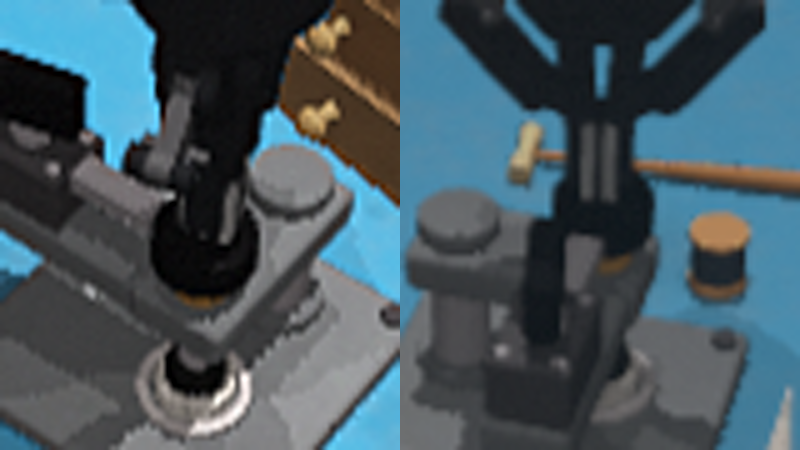

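View pics/w7.png

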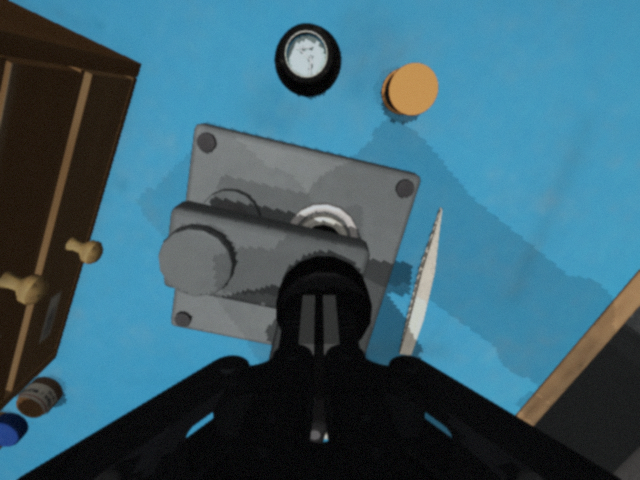

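By geometry the depth is about 17 mm, and the 9.9 N force implies 16–17. I'll go 1.5 mm deeper to sit mid-window, then hold.

>>> move_arm(
  motion=[
    [[0,0,-1,0,0,0],[0,0,-1.5,0,0,0],[0,0,-1.5,0,0,0],[0,0,-1.5,0,0,0],[0,0,-1.5,0,0,0],[0,0,-1.5,0,0,0],[0,0,-1.5,0,0,0],[0,0,-1.5,0,0,0],[0,0,-1.5,0,0,0],[0,0,-1.5,0,0,0],[0,0,-1.5,0,0,0],[0,0,-1.5,0,0,0],[0,0,-1.5,0,0,0],[0,0,-1.5,0,0,0],[0,0,-1.5,0,0,0],[0,0,-1.5,0,0,0],[0,0,-1.5,0,0,0],[0,0,-1.5,0,0,0],[0,0,-1.5,0,0,0],[0,0,-1.5,0,0,0]],
  ],
)

```text
time: 12.45
tool_pos: [536.7, -126.3, 131.7]
ee_rot: [0.853, -0.522, 0.0, -0.0]
contact_force: [-2.5, 1.1, 11.8]
width: 0.2
```

Run:
```python
from h import *
import pickle
e=save('scene','s8.png')
F=[];Z=[]
for i in range(6):
    d=get_image('side');s=sense();F.append(s['contact_force'][2]);Z.append(s['tool_pos'][2])
print(np.round(F,2),np.round(Z,2))
S=pickle.load(open('scene0.pkl','rb'))
# front-bottom edge of the button in the scene view, before and now: per mm of z near (535,-126)
print(proj(S,[536,-126,116]),proj(S,[536,-126,98]))
o=[x[235:310,315:385] for x in(S['img'],e['img'])]
cv2.imwrite('pics/s8c.png',np.hstack([cv2.resize(x,(400,430),interpolation=2)[:,:,::-1] for x in o]))
```

```text
[12.25 11.63 10.93 11.35 10.88 11.96] [131.64 131.64 131.64 131.64 131.67 131.64]
(np.float64(346.35845334711644), np.float64(265.23759219667465)) (np.float64(345.8874668225749), np.float64(271.23958242709625))
```

View pics/s8c.png

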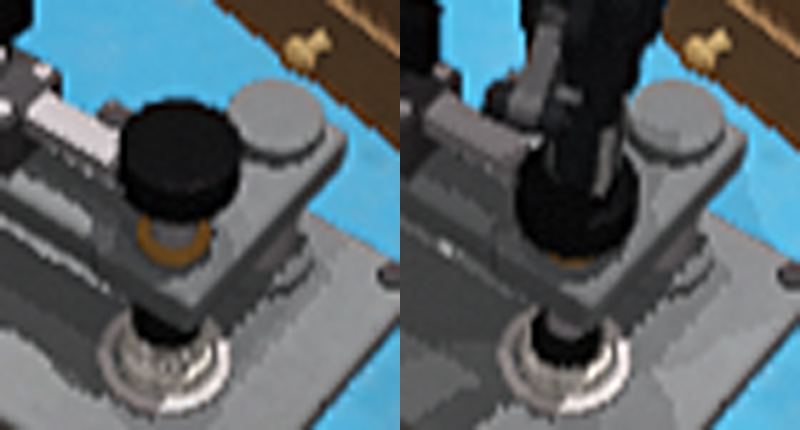

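The button's bottom edge moved about 6.1 px in the scene view, which is about 18 mm. TCP z (18.4 mm) and force (11.5 N) agree. I hold on.

>>> move_arm(
  motion=[
    [[0,0,0,0,0,0],[0,0,0,0,0,0],[0,0,0,0,0,0],[0,0,0,0,0,0],[0,0,0,0,0,0],[0,0,0,0,0,0],[0,0,0,0,0,0],[0,0,0,0,0,0],[0,0,0,0,0,0],[0,0,0,0,0,0],[0,0,0,0,0,0],[0,0,0,0,0,0],[0,0,0,0,0,0],[0,0,0,0,0,0],[0,0,0,0,0,0],[0,0,0,0,0,0],[0,0,0,0,0,0],[0,0,0,0,0,0],[0,0,0,0,0,0],[0,0,0,0,0,0]],
  ],
)

```text
time: 14.8
tool_pos: [536.7, -126.3, 131.6]
ee_rot: [0.853, -0.522, 0.0, -0.0]
contact_force: [-1.0, -0.1, 10.9]
width: 0.2
```

>>> move_arm(
  motion=[
    [[0,0,0,0,0,0],[0,0,0,0,0,0],[0,0,0,0,0,0],[0,0,0,0,0,0],[0,0,0,0,0,0],[0,0,0,0,0,0],[0,0,0,0,0,0],[0,0,0,0,0,0],[0,0,0,0,0,0],[0,0,0,0,0,0]],
  ],
)

```text
time: 15.8
tool_pos: [536.7, -126.3, 131.6]
ee_rot: [0.853, -0.522, 0.0, -0.0]
contact_force: [-1.5, 0.5, 11.1]
width: 0.0
```

Run:
```python
from plant import *
s=sense();print(s['time'],s['tool_pos'],s['contact_force']);print(hand_in())
```

```text
15.8 [ 536.70293322 -126.31406137  131.6360994 ] [-1.52824366  0.54164105 11.05188229]
the job is handed in; nothing more can be done
None
```

The job is handed in at 15.8 s with the arm still holding the button down, about 18 mm deep. That is inside the 16–21 mm window.

- **Knob:** I picked the larger of the two presses, gripped the knob bar and turned it clockwise to about 1.35 rad (read from the tool's yaw against the press's). I then let go and lifted clear.
- **Bolt:** The button went well past the 2 mm locked stop with only a soft force, so the bolt was clear.
- **Hold:** I pressed with the shut fingertips and held that depth for more than 5 s.

**Last checks:** The checks on depth roughly agree:
- The tool height gives 18.4 mm.
- The button's shift in the scene picture gives about 18 mm.
- The push force of about 11 N fits that depth.

I could not see the scribed ring against the collar, because the button hid it. In the pictures I took, the loose things looked undisturbed, but I did not measure their positions afterwards. No check failed.

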